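Feed a balm tin through the one-way flap

ROBOT

A 6-joint arm with a two-finger parallel gripper is mounted at the origin on a cart in front of the work surface, level with it; the furniture and walls round the work are solid. World frame = base frame: x ahead of the robot, y to its left, z up, the work surface at z = 0. Lengths are in mm, angles in rad, forces in N, time in s.
With the tool pointing down it reaches from about 300 to 775 mm from the base axis. Payload 14.6 kg.
Tool frame: the origin (TCP) lies between the finger pads; the fingertips stand 14 mm ahead of it and the grasp point (between the pads) lies 5 mm behind it (tips_ahead is the distance from the TCP to the fingertips, in mm); z points along the fingers, y is the direction in which the jaws open and shut (so a half turn about z gives the same grasp; the last joint's range is limited). The gripper opens to 94 mm and grips with 3 to 60 N. Pads are 16 mm wide; open, the fingers measure 119 mm over their backs; the gripper's body (75 mm by 177 mm) begins 78 mm behind the grasp point.
Start: joints at [1.227, 0.3, 1.521, -0, 1.321, -0.067], TCP at [150.301, 529.055, 219.446] pointing down, gripper open.
Joint ranges: [-3.03, 3.03], [-0.79, 2.21], [0.23, 2.52], [-1.04, 4.18], [0, 3.07], [-2.55, 2.55]. Speed limits (rad/s): [2.22, 2.22, 2.57, 3.14, 3.14, 3.14].

INTERFACE

Orientations are given as a 3x3 rotation matrix whose columns are the frame's x, y, z axes.
In Python, from plant import read_state, snapshot, close_job, tips_ahead gives the robot as it stands. The module is installed in compiled form; this text tells all that it offers.
- The arm moves only by the shell command python3 -m creep 'ROWS' [FORCE]. ROWS is JSON, a list of rows, each a list of 5 numbers: the shift along the tool's x, y, z in mm, then the turn about the tool's z in degrees, then the opening in per cent of the stroke, from 0 (shut) to 100 (fully open). In form: [[dx, dy, dz, spin, hand], ...]. A call has 1 to 10 rows; each row shifts and turns the commanded pose from where the row before left it, along the tool's axes as they then stand; what a row does not reach is not made up. A row lasts 1/10 s, in which the tool goes at most 50 mm and 8.59 degrees, less where a joint would pass 70% of its speed; a pose out of reach is approached as far as the arm can. A call with a gripper value outside its range is refused whole. The fingers move at their own pace and stop on an object; FORCE is the grip in N (left out, the last holds). Time passes only in rows, so rows that do not move let the fingers close. It gives the time, the measured TCP pose, the force and the opening at its end, in the units of the state.
- read_state(): the state, without advancing time (a new reading comes with each control period).
- snapshot(name): name is "side" or "top"; returns a dict with "color" (384x512x3 uint8, red, green, blue), "K" (3x3 intrinsics, pixels), "distortion" ([k1, k2, p1, p2, k3] as OpenCV has them; the pictures are not rectified), "extrinsics" (4x4, takes a point from camera to world coordinates). Camera axes: x right, y up, looking along -z (the intrinsics and any distortion apply to the point x, -y, -z); pixel columns grow to the right and rows downward; lengths in mm; the calibration is good to about 2 mm. A picture is of the moment at which its call begins. There is no depth.
- close_job(): hands the job in, once; it reports no verdict.
The state is a dict: "clock": time; "joints": joint angles; "qvel": joint speeds; "joint_efforts": joint torques, N m; "position": TCP position; "orientation": TCP orientation; "force": force on the tool from outside, world axes, zero at the start; "wrist_torque": the same for the moment, N m; "width": finger opening in mm.
Only numpy, scipy, OpenCV 4.12 (cv2) and the standard library are available. Lean on these libraries where they do the work, as an engineer would, in place of code of your own. Each camera call takes 0.05 s, during which the arm holds its last target.

TASK

With your fingertips, push the open balm tin that stands in the feed lane along the lane, through the swinging flap and on until it meets the end stop; then draw the fingers out of the lane again, backwards or upwards, so that the flap swings fully shut behind the tin by its own weight. Only push the tin: keep it flat on the lane floor, never lift or tip it, and leave the other things on the table where they are.

Things in the scene. Friction and masses are not known exactly. Their poses are not given: they have to be found in the camera images.
- lane: fixed feed lane, yaw varies: grey base plate, low metal walls, open top. Origin: on the table under its middle line, in the shut flap's plane. +x is the direction of travel (entrance at x -0.118), +y its left, z up. Floor at z 0.006. Walls 22 mm high above it; in the entrance their inner faces are at y -0.043 and +0.043; beyond x -0.010 the left one stands back to y +0.068 (pocket for the flap)
- lane_end (a point): middle of the lane's closed end: inner face of the end stop, 137 mm past the shut flap's plane, at floor height (6 mm above the table); a tin that meets it has its centre at lane x 0.102
- flap (a joint): steel swing flap, hinged at the left. Rad: 0 shut (on a stop), grows as its edge swings to lane +x (only that way), 1.85 at most. Its post leans 15 deg: it falls shut by its own weight (0.1 N at the edge). Edge radius 70 mm: it clears a tin at the end stop. A finger close behind that tin on the middle line may hold it open, or it may shut between finger and entrance: then leave upwards
- flap_edge (a point): middle of the flap's free edge. Flap plate: 34 mm high, 4 to 7 mm thick, underside 4 mm above the lane floor. Shut, it reaches from the hinge post at lane y +0.056 (post top 45 mm above the floor, the tallest part) to this edge at lane y -0.014, leaving 29 mm to the right wall. The lane is open above, so fingers can also leave upwards
- feed_tin: the tin to push: round open balm tin, bamboo sleeve 70 mm diameter and 24 mm high, with a 58 mm aluminium cup rising to 31 mm; about 60 g. It stands on the lane floor in the entrance part, in front of the flap. Origin: centre of its underside; z up. It slides easily (floor, walls and flap are smooth)
- palette_knife: bystander: spatula with wooden handle, 231 mm long, lying on the table; origin at the middle of its underside
- pen: bystander: marker pen, 132 mm long, lying on the table; origin at the middle of its underside
- dial_timer: bystander: round white kitchen timer, 64 mm across, 38 mm high; origin at the centre of its underside
- spare_lid: bystander: round bamboo lid, 70 mm across, 17 mm high; origin at the centre of its underside
- side_tin: bystander: another balm tin of the same kind, on the table beside the lane; origin at the centre of its underside
Not all that is in view belongs to the job. What is shaped like the feed_tin but blue, pink or yellow is not meant.

How it is judged:
By the outcome, as a careful person would: the job done as asked, in the order asked, and still so for the second after the job is handed in, with the robot touching nothing.
It also fails if it takes over 42 s, if anything falls off the work surface, if the arm or the gripper's body presses on something with over 40 N, if the wrist force passes 120 N, or if a joint passes its speed limit or range.

## Working session

There is one attempt and no reset: what is moved stays moved. The work goes in short steps, Python scripts to look and compute and a shell command to move; the robot and the scene stay as the last step left them, time stands still between calls to the robot, and variables do not carry over. Pictures are saved under pics/ and viewed, and the job is handed in when it is done.

```bash
mkdir -p pics; ls; python3 - <<'E'
from plant import *
import cv2,numpy as np
print(read_state(), tips_ahead if not callable(tips_ahead) else tips_ahead())
for n in("top","side"):
    s=snapshot(n); cv2.imwrite(f"pics/{n}0.png",s["color"][:,:,::-1]); print(n,s["K"],s["distortion"],s["extrinsics"])
E
```

```text
pics
{'clock': 0.0, 'joints': array([ 1.22739058e+00,  3.00468826e-01,  1.52160623e+00,  2.06429971e-05,
        1.32071617e+00, -6.65894985e-02]), 'qvel': array([-1.83684847e-05, -2.22232646e-04, -2.77166815e-04,  5.35079283e-05,
        2.94411575e-04,  2.20869187e-05]), 'joint_efforts': array([-1.30441786e-04, -5.31802976e+01, -3.52743852e+01,  7.08482321e-02,
        2.43696116e-02, -1.10207927e-04]), 'position': array([150.21621628, 528.81760683, 218.87693523]), 'orientation': array([[-9.61928993e-01,  2.73299165e-01, -4.22388021e-04],
       [ 2.73299474e-01,  9.61928344e-01, -1.12185906e-03],
       [ 9.97038658e-05, -1.19458718e-03, -9.99999282e-01]]), 'force': array([-0.20335861,  0.03778852, -0.26577056]), 'wrist_torque': array([-0.00791914, -0.01793859, -0.0394096 ]), 'width': 93.54404492258405} 14.0
top [[403.60868944   0.         259.75302885]
 [  0.         403.60868944 190.58862061]
 [  0.           0.           1.        ]] [-0.0141078  0.         0.         0.         0.       ] [[ 2.35100019e-02  9.97074630e-01 -7.27286885e-02  4.02803777e+02]
 [-9.99515868e-01  2.19598676e-02 -2.20407259e-02 -7.94101647e+01]
 [-2.03791363e-02  7.32116557e-02  9.97108191e-01  1.29503933e+03]
 [ 0.00000000e+00  0.00000000e+00  0.00000000e+00  1.00000000e+00]]
side [[350.26734936   0.         257.02525556]
 [  0.         350.26734936 187.57621825]
 [  0.           0.           1.        ]] [0.01719559 0.         0.         0.         0.        ] [[ 8.38761306e-01  3.43708827e-01 -4.22307606e-01  6.96630069e+00]
 [-5.44498759e-01  5.30536039e-01 -6.49655764e-01 -8.31218346e+02]
 [ 7.56983972e-04  7.74852085e-01  6.32142131e-01  7.99775343e+02]
 [ 0.00000000e+00  0.00000000e+00  0.00000000e+00  1.00000000e+00]]
```

View pics/top0.png

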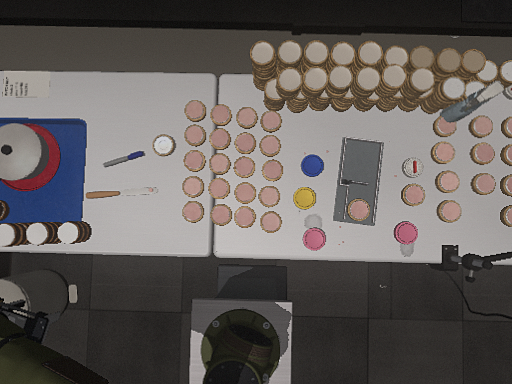

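View pics/side0.png

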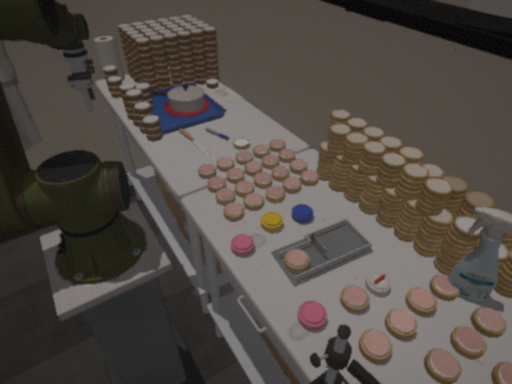

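The top view shows the lane as a grey tray at about columns 335-383, rows 137-225. The tin is at about (358,210), the flap at about (353,182), and travel runs up the image. Next I'll zoom in and measure.

```bash
cat > h.py <<'E'
from plant import *
import cv2,numpy as np
def ray(s,uv):
    p=cv2.undistortPoints(np.array([[uv]],float),s["K"],np.array(s["distortion"]))[0,0]
    d=np.array([p[0],-p[1],-1.]); E=s["extrinsics"]; return E[:3,3],E[:3,:3]@d
def onz(s,uv,z):
    o,d=ray(s,uv); return o+d*(z-o[2])/d[2]
def proj(s,P):
    E=s["extrinsics"]; q=E[:3,:3].T@(np.array(P,float)-E[:3,3]); q=q*[1,-1,-1]
    return cv2.projectPoints(q[None],np.zeros(3),np.zeros(3),s["K"],np.array(s["distortion"]))[0].ravel()
def crop(s,name,x0,y0,w,h,k):
    c=s["color"][y0:y0+h,x0:x0+w,::-1]; cv2.imwrite("pics/"+name,cv2.resize(c,None,fx=k,fy=k,interpolation=cv2.INTER_CUBIC))
E
python3 - <<'E'
from h import *
s=snapshot("top"); crop(s,"t1.png",320,125,80,110,5)
t=snapshot("side"); crop(t,"s1.png",260,210,130,80,6)
E
```

```text
(no output)
```

View pics/t1.png

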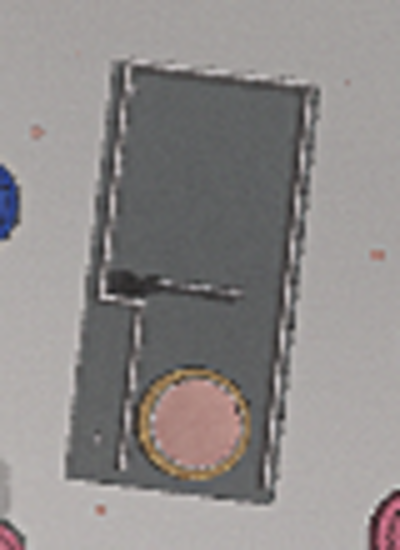

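View pics/s1.png

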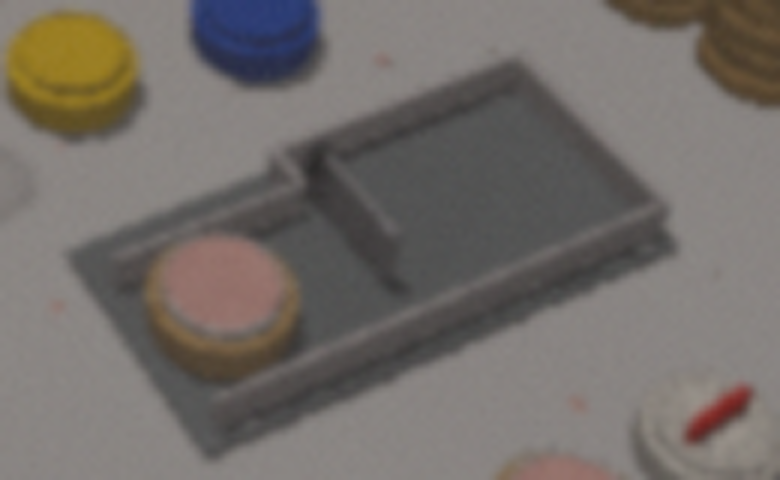

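The crops clearly show the plate corners (crop px (66,477), (272,503), (320,88), (113,60)), the tin at (195,425), and the flap running from (125,284) to its edge at (240,293).

```bash
python3 - <<'E'
from h import *
s=snapshot("top"); t=snapshot("side")
T=lambda u,z:onz(s,(u[0]/5+320-.4,u[1]/5+125-.4),z)
S=lambda u,z:onz(t,(u[0]/6+260-.4,u[1]/6+210-.4),z)
for n,u,z in [("BL",(66,477),6),("BR",(272,503),6),("TR",(320,88),6),("TL",(113,60),6),("rwall ent",(265,487),28),("rwall end",(309,92),28),("lwall ent",(122,468),28),("lwall step",(138,304),28),("pocket",(104,296),28),("pocketend",(128,66),28),("flapedge",(240,293),44),("flaphinge",(125,284),48),("tin sleeve",(195,425),30),("tin cup",(196,422),37)]: print("T",n,T(u,z).round(1))
for n,u,z in [("BL",(70,255),6),("BR",(210,460),6),("rwall ent",(220,403),28),("rwall end",(662,208),28),("flapedge",(397,238),44),("tin cup",(225,285),37),("end l",(517,62),28)]: print("S",n,S(u,z).round(1))
# tin by colour
for nm,sn in(("top",s),("side",t)):
    hsv=cv2.cvtColor(sn["color"],cv2.COLOR_RGB2HSV)
    m=((hsv[...,0]<15)|(hsv[...,0]>170))&(hsv[...,1]>40)&(hsv[...,2]>90)
    n,l,st,c=cv2.connectedComponentsWithStats(m.astype(np.uint8))
    g=np.array((359,210) if nm=="top" else (297,258))
    i=1+np.argmin(np.linalg.norm(c[1:]-g,axis=1)); print(nm,c[i],st[i],onz(sn,c[i],36))
E
```

```text
T BL [ 408.3 -285.1    6. ]
T BR [ 394.9 -415.5    6. ]
T TR [ 661.6 -445.5    6. ]
T TL [ 677.2 -312.6    6. ]
T rwall ent [ 404.8 -405.4   28. ]
T rwall end [ 654.5 -432.4   28. ]
T lwall ent [ 414.6 -316.4   28. ]
T lwall step [ 517.6 -325.6   28. ]
T pocket [ 522.2 -304.2   28. ]
T pocketend [ 668.8 -318.1   28. ]
T flapedge [ 524.4 -385.4   44. ]
T flaphinge [ 528.  -313.6   48. ]
T tin sleeve [ 442.4 -361.2   30. ]
T tin cup [ 444.1 -360.3   37. ]
S BL [ 409.7 -288.4    6. ]
S BR [ 394.9 -418.4    6. ]
S rwall ent [ 406.1 -408.8   28. ]
S rwall end [ 655.9 -434.8   28. ]
S flapedge [ 524.6 -389.    44. ]
S tin cup [ 443.9 -363.1   37. ]
S end l [ 668.4 -323.3   28. ]
top [358.95238095 209.3030303 ] [351 201  17  17 231] [ 443.17132744 -360.96108973   36.        ]
side [296.56293706 256.77972028] [285 249  23  18 286] [ 443.87307659 -360.77688644   36.        ]
```

Measurements: lane yaw is about -6.1° and its origin is about (527,-374). The tin is at lane (-84,+4). Both views agree within 3 mm and match the given wall and entrance sizes. Now I'll transit at height with the fingers closing.

```bash
python3 -m creep '[[-34,-30,0,0,0],[-34,-30,0,0,0],[-34,-30,0,0,0],[-34,-30,0,0,0],[-34,-30,0,0,0],[-34,-30,0,0,0],[-34,-30,0,0,0],[-34,-30,0,0,0],[-34,-30,0,0,0],[-34,-30,0,0,0]]' 10
cat >> h.py <<'E'
a=np.deg2rad(-6.1); O=np.array([527,-374.]); Rl=np.array([[np.cos(a),-np.sin(a)],[np.sin(a),np.cos(a)]])
def lane(p): return Rl.T@(np.array(p)[:2]-O)
def rep(goal=None):
    st=read_state(); R=st["orientation"]; p=st["position"]
    print("t",st["clock"],"pos",p.round(1),"lane",lane(p).round(1),"yerr deg",np.rad2deg(np.arctan2(R[1,1],R[0,1])-np.pi/2-a).round(2),"F",st["force"].round(2),"w",round(st["width"],1),"q",st["joints"].round(2))
    if goal is not None:
        w=np.r_[O+Rl@np.array(goal[:2]),goal[2]]; print("tool shift",(R.T@(w-p)).round(1))
E
python3 -c "
from h import *
rep((-150,0,219))
s=snapshot('top')
for uv,z in(((345,80),150),((345,108),0),((395,72),150),((450,255),50)):print(onz(s,uv,z).round())"
```

```text
clock: 1.3
position: [396.0, 145.8, 219.7]
orientation: [[-0.962, 0.273, 0.001], [0.273, 0.962, 0.0], [-0.001, 0.0, -1.0]]
force: [0.8, 0.3, 0.4]
width: 17.0
t 1.3 pos [396.  145.8 219.7] lane [-185.5  503. ] yerr deg -9.76 F [0.8  0.33 0.4 ] w 17.0 q [ 0.27  0.01  1.86  0.    1.28 -1.03]
tool shift [-120.2 -489.7    0.6]
[ 813. -293.  150.]
[ 773. -322.    0.]
[ 839. -438.  150.]
[ 310. -635.   50.]
```

```bash
python3 -m creep '[[-11,-45,0,0,0],[-11,-45,0,0,0],[-11,-45,0,0,0],[-11,-45,0,0,0],[-11,-45,0,0,0],[-11,-45,0,0,0],[-11,-45,0,0,0],[-11,-45,0,0,0],[-11,-45,0,0,0],[-10,-40,0,0,0]]'
python3 -m creep '[[0,0,0,-5,0],[0,0,0,-4.8,0],[0,0,0,0,0]]'
python3 -c "
from h import *
rep((-152,0,90))"
```

```text
clock: 2.35
position: [378.1, -312.4, 219.5]
orientation: [[-0.962, 0.274, 0.0], [0.274, 0.962, -0.0], [-0.0, -0.0, -1.0]]
force: [0.6, -0.4, -0.6]
width: 0.3
clock: 2.65
position: [378.5, -310.4, 219.3]
orientation: [[-0.995, 0.105, -0.0], [0.105, 0.995, 0.0], [0.0, 0.0, -1.0]]
force: [-0.8, 0.3, 0.1]
width: 0.5
t 2.65 pos [ 378.5 -310.4  219.3] lane [-154.4   47.4] yerr deg 0.09 F [-0.82  0.34  0.12] w 0.5 q [-0.76  0.17  1.69 -0.    1.29 -2.23]
tool shift [ -2.4 -47.4 129.3]
```

```bash
python3 -m creep '[[0,-24,25,0,0],[0,-24,25,0,0],[0,0,40,0,0],[0,0,39,0,0],[0,0,0,0,0]]'
python3 -c "
from h import *
rep((-150,0,27))
s=snapshot('side');crop(s,'s2.png',230,190,160,110,5)
s=snapshot('top');crop(s,'t2.png',310,120,100,120,5)"
```

```text
clock: 3.15
position: [372.0, -356.1, 86.4]
orientation: [[-0.994, 0.108, -0.005], [0.108, 0.994, 0.006], [0.006, 0.005, -1.0]]
force: [0.5, 0.5, 1.6]
width: 0.5
t 3.15 pos [ 372.  -356.1   86.4] lane [-156.1    1.3] yerr deg -0.09 F [0.52 0.48 1.58] w 0.5 q [-0.83  0.38  1.75  0.    1.02 -2.3 ]
tool shift [-6.4 -1.6 59.4]
```

View pics/s2.png

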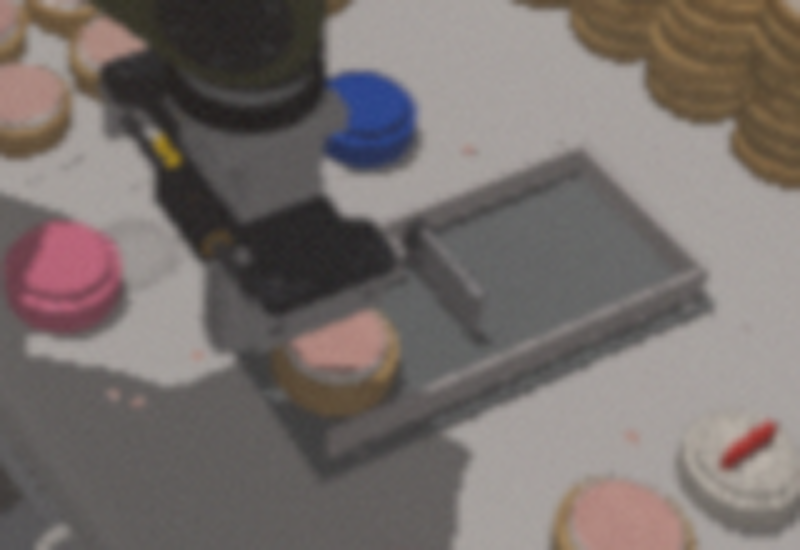

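View pics/t2.png

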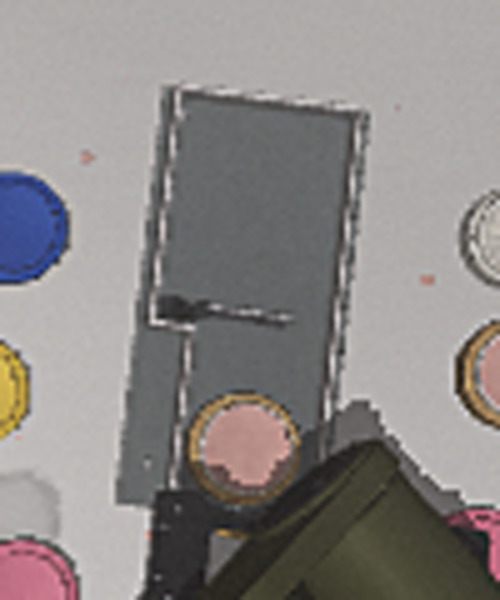

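The view shows the gripper behind and above the tin, with the tin unmoved at about (337,360) in the side crop. The fingertips are hidden, so I'll rely on the pose. Descending.

```bash
python3 -m creep '[[0,0,20,0,0],[0,0,20,0,0],[0,0,18,0,0],[0,0,0,0,0],[0,0,0,0,0]]'
python3 -c "
from h import *
rep((-128,0,26))"
```

```text
clock: 3.75
position: [374.4, -358.7, 34.5]
orientation: [[-0.994, 0.106, 0.002], [0.106, 0.994, -0.002], [-0.002, -0.002, -1.0]]
force: [-0.3, -0.4, 0.3]
width: 0.2
t 3.75 pos [ 374.4 -358.7   34.5] lane [-153.4   -1. ] yerr deg 0.03 F [-0.26 -0.44  0.3 ] w 0.2 q [-0.83  0.47  1.77 -0.    0.9  -2.3 ]
tool shift [-25.4   1.    8.6]
```

```bash
python3 -m creep '[[0,0,7,0,0],[-5,0,0,0,0],[-5,0,0,0,0],[-5,0,0,0,0],[-5,0,0,0,0],[-5,0,0,0,0],[-5,0,0,0,0],[-5,0,0,0,0],[-5,0,0,0,0],[-5,0,0,0,0]]'
python3 -c "
from h import *
rep((59,0,27))
s=snapshot('side');crop(s,'s3.png',230,190,160,110,5)
s=snapshot('top');crop(s,'t3.png',310,120,100,120,5)"
```

```text
clock: 4.75
position: [418.7, -362.8, 25.4]
orientation: [[-0.994, 0.106, -0.0], [0.106, 0.994, 0.0], [0.0, -0.0, -1.0]]
force: [-0.8, -0.5, -0.0]
width: 0.4
t 4.75 pos [ 418.7 -362.8   25.4] lane [-108.9   -0.4] yerr deg 0.04 F [-0.85 -0.51 -0.03] w 0.4 q [-0.78  0.55  1.67 -0.    0.93 -2.25]
tool shift [-167.9    0.3   -1.6]
```

View pics/s3.png

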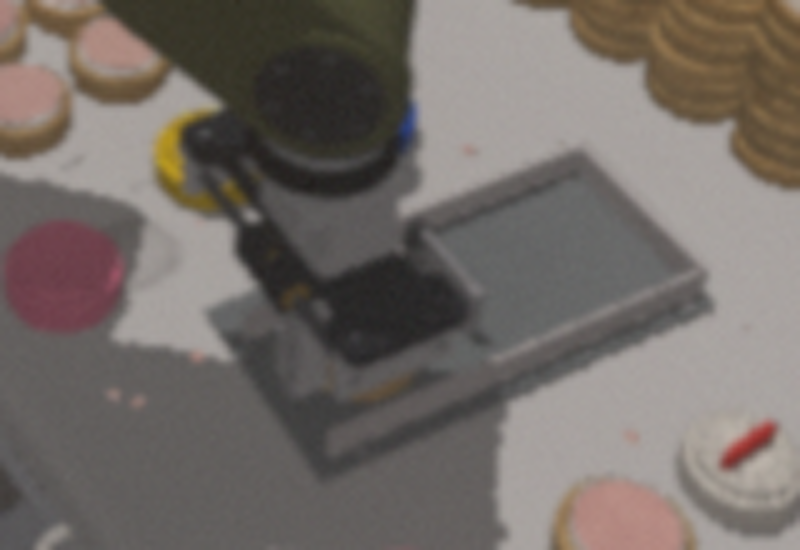

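View pics/t3.png

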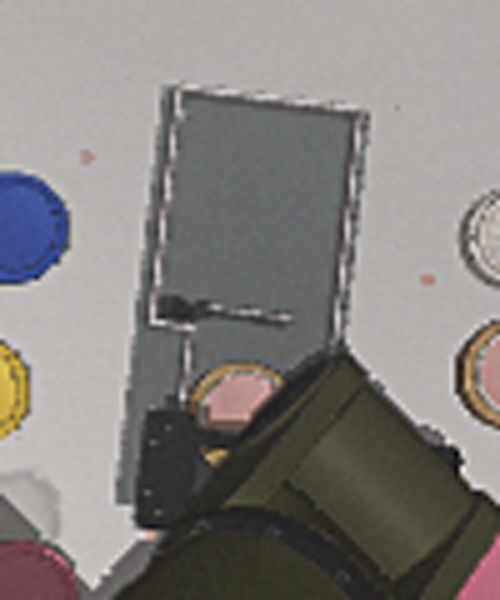

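The tin has moved forward about 20 mm (its front edge rose from row 392 to 362 in the top crop). It is flat and forces are nil. Pushing on.

```bash
python3 -m creep '[[-5,0,-1,0,0],[-5,0,0,0,0],[-5,0,0,0,0],[-5,0,0,0,0],[-5,0,0,0,0],[-5,0,0,0,0],[-5,0,0,0,0],[-5,0,0,0,0],[-5,0,0,0,0],[-5,0,0,0,0]]'
python3 -c "
from h import *
rep()"
python3 -m creep '[[-5,0,0,0,0],[-5,0,0,0,0],[-5,0,0,0,0],[-5,0,0,0,0],[-5,0,0,0,0],[-5,0,0,0,0],[-5,0,0,0,0],[-5,0,0,0,0],[-5,0,0,0,0],[-5,0,0,0,0]]'
python3 -c "
from h import *
rep((59,0,27))
s=snapshot('side');crop(s,'s4.png',230,190,160,110,5)
s=snapshot('top');crop(s,'t4.png',310,120,100,120,5)"
```

```text
clock: 5.85
position: [468.4, -368.1, 26.4]
orientation: [[-0.994, 0.106, -0.0], [0.106, 0.994, 0.0], [0.0, -0.0, -1.0]]
force: [-1.4, 0.3, 0.1]
width: 0.6
t 5.85 pos [ 468.4 -368.1   26.4] lane [-58.9  -0.3] yerr deg 0.04 F [-1.37  0.31  0.1 ] w 0.6 q [-0.73  0.62  1.54 -0.    0.98 -2.19]
clock: 6.85
position: [518.2, -373.3, 26.4]
orientation: [[-0.994, 0.106, 0.0], [0.106, 0.994, 0.0], [-0.0, 0.0, -1.0]]
force: [-0.0, 0.6, 0.2]
width: 0.9
t 6.85 pos [ 518.2 -373.3   26.4] lane [-8.8 -0.3] yerr deg 0.04 F [-0.02  0.58  0.15] w 0.9 q [-0.68  0.7   1.4   0.    1.04 -2.15]
tool shift [-67.8   0.2  -0.6]
```

View pics/s4.png

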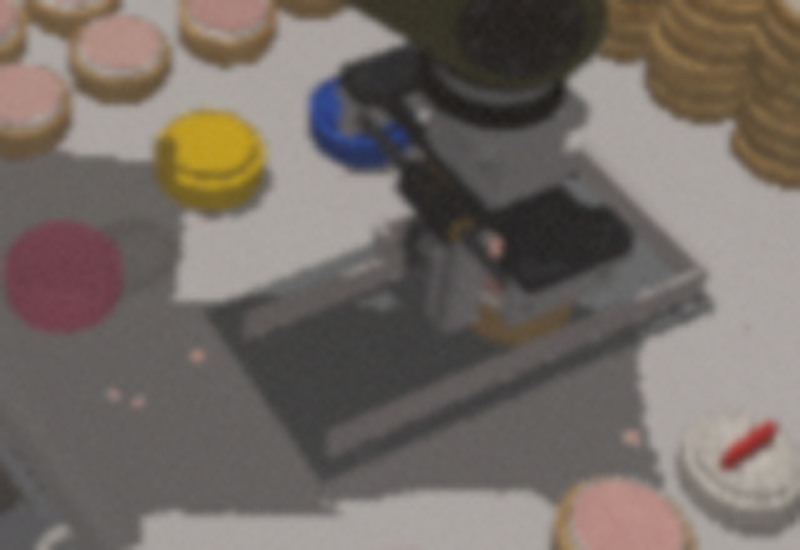

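View pics/t4.png

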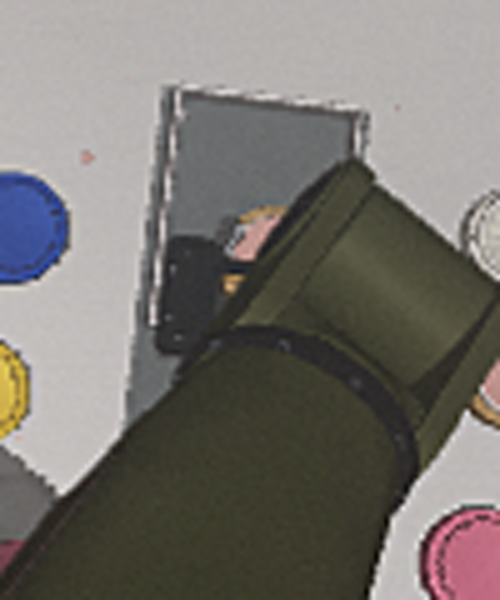

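The tin is through and the flap is swung open (its edge beside the tin at about (235,235) in the top crop). The finger is at the flap plane, and the tin is flat and close to the right wall.

```bash
python3 -m creep '[[-5,0,0,0,0],[-5,0,0,0,0],[-5,0,0,0,0],[-5,0,0,0,0],[-5,0,0,0,0],[-5,0,0,0,0],[-5,0,0,0,0],[-5,0,0,0,0],[-5,0,0,0,0],[-3,0,0,0,0]]'
python3 -c "
from h import *
rep()"
python3 -m creep '[[-3,0,0,0,0],[-3,0,0,0,0],[0,0,0,0,0]]'
python3 -c "
from h import *
rep((59,0,27))
s=snapshot('side');crop(s,'s5.png',260,190,160,110,5)
s=snapshot('top');crop(s,'t5.png',310,120,100,120,5)"
```

```text
clock: 7.95
position: [566.0, -378.4, 26.5]
orientation: [[-0.994, 0.105, 0.0], [0.105, 0.994, -0.0], [-0.0, -0.0, -1.0]]
force: [-1.0, -0.3, 0.7]
width: 0.5
t 7.95 pos [ 566.  -378.4   26.5] lane [39.2 -0.3] yerr deg 0.05 F [-0.97 -0.33  0.68] w 0.5 q [-0.64  0.78  1.26 -0.    1.1  -2.11]
clock: 8.25
position: [571.7, -379.0, 26.4]
orientation: [[-0.994, 0.105, 0.0], [0.105, 0.994, -0.0], [-0.0, -0.0, -1.0]]
force: [0.3, -0.8, -0.3]
width: 0.2
t 8.25 pos [ 571.7 -379.    26.4] lane [45.  -0.3] yerr deg 0.05 F [ 0.31 -0.8  -0.32] w 0.2 q [-0.64  0.79  1.24  0.    1.11 -2.1 ]
tool shift [-14.    0.3  -0.6]
```

View pics/s5.png

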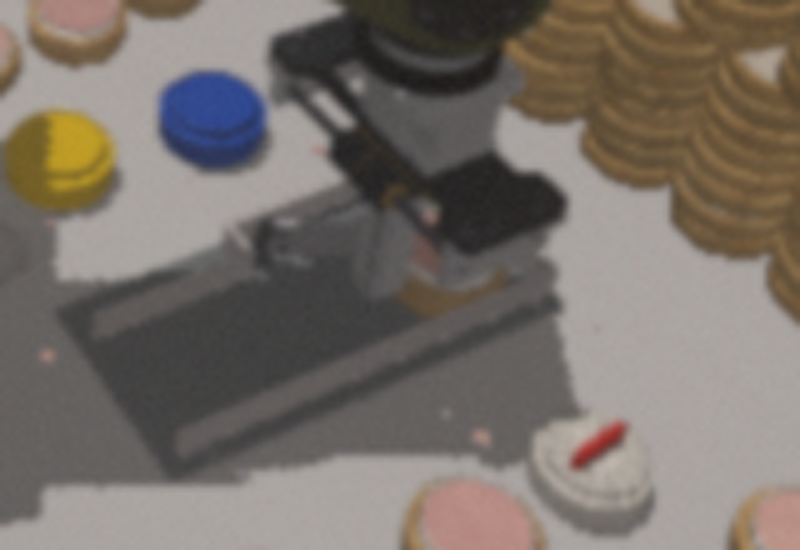

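View pics/t5.png

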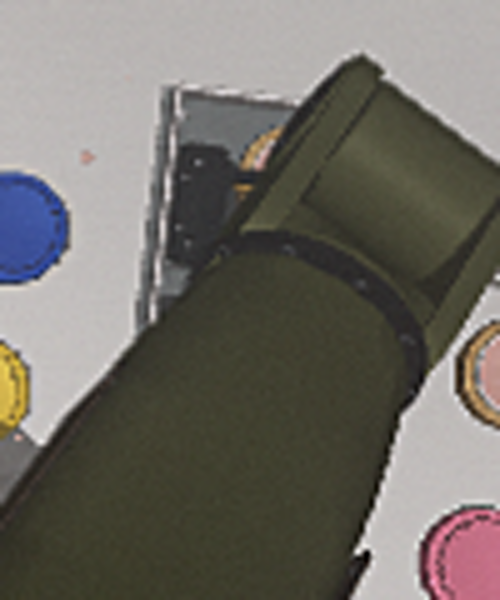

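The tin front is still short of the end stop (about 130 against 95 in the top crop). I estimate about 13 mm to go, so I'll use small steps and watch the force.

```bash
python3 -m creep '[[-2,0,0,0,0],[-2,0,0,0,0],[-2,0,0,0,0],[-2,0,0,0,0],[-1,0,0,0,0],[0,0,0,0,0]]'
python3 -c "
from h import *
rep()"
python3 -m creep '[[-1,0,0,0,0],[-1,0,0,0,0],[0,0,0,0,0]]'
python3 -c "
from h import *
rep()
s=snapshot('side');crop(s,'s6.png',300,190,100,80,8)"
```

```text
clock: 8.95
position: [580.5, -380.0, 26.4]
orientation: [[-0.994, 0.105, 0.0], [0.105, 0.994, -0.0], [-0.0, -0.0, -1.0]]
force: [0.0, -0.3, 0.1]
width: 0.7
t 8.95 pos [ 580.5 -380.    26.4] lane [53.9 -0.2] yerr deg 0.05 F [ 0.05 -0.27  0.08] w 0.7 q [-0.63  0.81  1.21  0.    1.12 -2.1 ]
clock: 9.25
position: [582.5, -380.2, 26.5]
orientation: [[-0.994, 0.106, 0.0], [0.106, 0.994, -0.0], [-0.0, -0.0, -1.0]]
force: [-0.5, 0.4, 0.3]
width: 0.7
t 9.25 pos [ 582.5 -380.2   26.5] lane [55.8 -0.3] yerr deg 0.04 F [-0.47  0.4   0.31] w 0.7 q [-0.63  0.81  1.2   0.    1.13 -2.1 ]
```

View pics/s6.png

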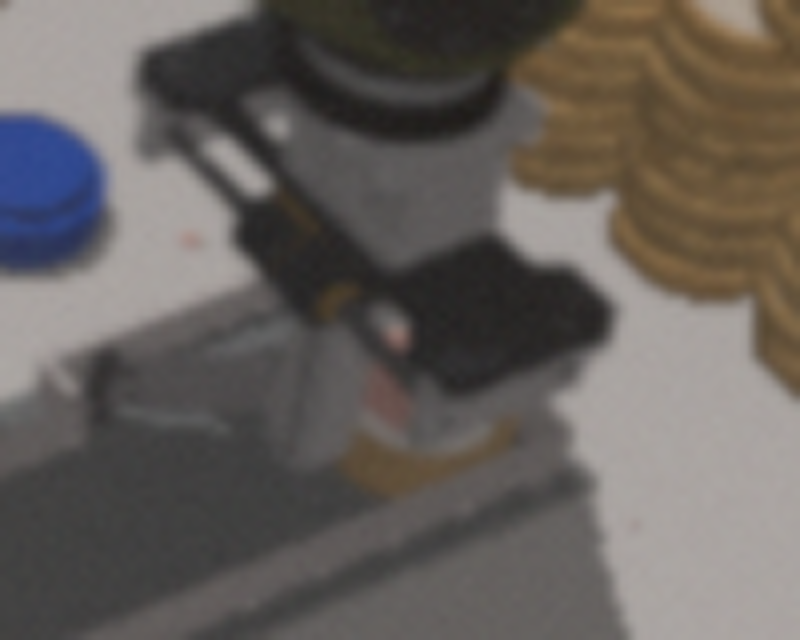

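The tin is near the end stop and the flap rests half open behind the fingers (edge at about (228,430)). There is no stop force yet, so I'll go on in 1 mm steps.

```bash
for i in 1 ; do python3 -m creep '[[-1,0,0,0,0],[0,0,0,0,0]]' | grep -E "pos|force"; python3 -m creep '[[-1,0,0,0,0],[0,0,0,0,0]]'| grep -E "pos|force"; done; python3 -m creep '[[-1,0,0,0,0],[0,0,0,0,0]]'| grep -E "pos|force"
```

```text
position: [583.5, -380.3, 26.4]
force: [0.4, 0.6, 0.2]
position: [584.5, -380.4, 26.5]
force: [0.7, -0.2, 0.5]
position: [585.3, -380.5, 26.4]
force: [-0.6, 0.2, 1.6]
```

```bash
python3 -m creep '[[-1,0,0,0,0],[0,0,0,0,0]]' | grep -E "pos|force"; python3 -m creep '[[-1,0,0,0,0],[0,0,0,0,0]]'| grep -E "pos|force"; python3 -c "
from h import *
rep()
s=snapshot('top');crop(s,'t7.png',310,120,100,120,5)"
```

```text
position: [585.7, -380.6, 26.4]
force: [-7.3, 1.4, 2.3]
position: [585.9, -380.7, 26.4]
force: [-13.1, 3.4, 7.1]
t 10.3 pos [ 585.9 -380.7   26.4] lane [59.3 -0.4] yerr deg 0.02 F [-13.13   3.43   7.05] w 0.7 q [-0.63  0.82  1.19 -0.    1.14 -2.09]
```

View pics/t7.png

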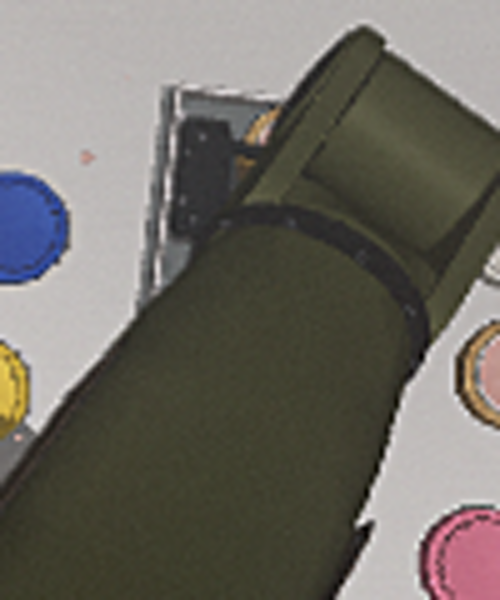

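The stop is felt: 13 N along the lane at TCP lane x 59.3, as predicted. I'll back off a few mm first so as not to drag the tin, then lift.

```bash
python3 -m creep '[[2,0,0,0,0],[2,0,0,0,0],[1,0,0,0,0],[0,0,0,0,0]]'|grep -E "pos|force"
python3 -m creep '[[0,0,-4,0,0],[0,0,-5,0,0],[0,0,-8,0,0],[0,0,-8,0,0]]'|grep -E "pos|force"
python3 -c "
from h import *
s=snapshot('side');crop(s,'s8.png',300,190,100,80,8)"
```

```text
position: [582.4, -380.2, 26.5]
force: [-0.6, -0.7, 0.5]
position: [582.5, -380.2, 52.4]
force: [0.6, -0.1, 0.6]
```

View pics/s8.png

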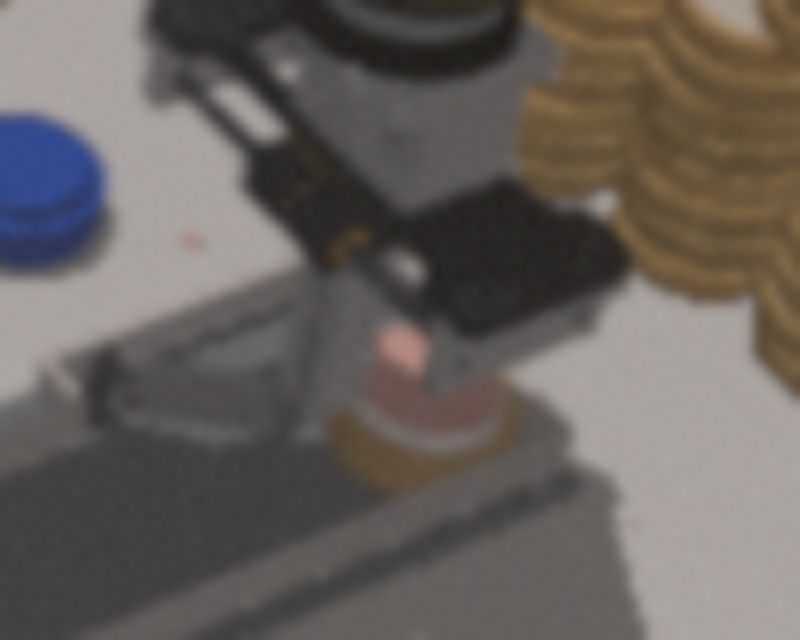

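The fingers are rising, the tin stays flat on the floor, and the flap still leans on the finger. Lifting further, clear of everything.

```bash
python3 -m creep '[[0,0,-8,0,0],[0,0,-8,0,0],[0,0,-8,0,0],[0,0,-10,0,0],[0,0,-20,0,0],[0,0,-30,0,0],[0,0,-30,0,0],[0,0,-30,0,0],[0,0,0,0,0]]'|grep -E "pos|force"
python3 -m creep '[[40,0,0,0,0],[40,0,0,0,0],[40,0,0,0,0],[40,0,0,0,0],[40,0,0,0,0],[40,0,0,0,0],[0,0,0,0,0],[0,0,0,0,0],[0,0,0,0,0]]'|grep -E "pos|force"
python3 -c "
from h import *
rep()
s=snapshot('side');crop(s,'s9.png',230,190,160,110,5)
s=snapshot('top');crop(s,'t9.png',310,120,100,120,5)"
```

```text
position: [583.5, -380.9, 201.1]
force: [0.1, 0.5, 1.1]
position: [344.4, -355.0, 195.4]
force: [0.2, 0.3, 0.5]
t 13.0 pos [ 344.4 -355.   195.4] lane [-183.6   -0.5] yerr deg 0.06 F [0.21 0.31 0.53] w 0.0 q [-0.87  0.2   1.71  0.    1.24 -2.34]
```

View pics/s9.png

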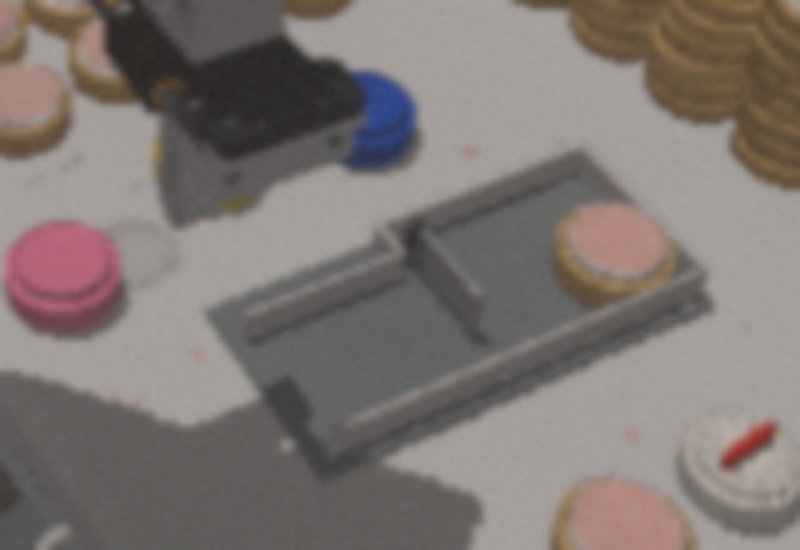

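View pics/t9.png

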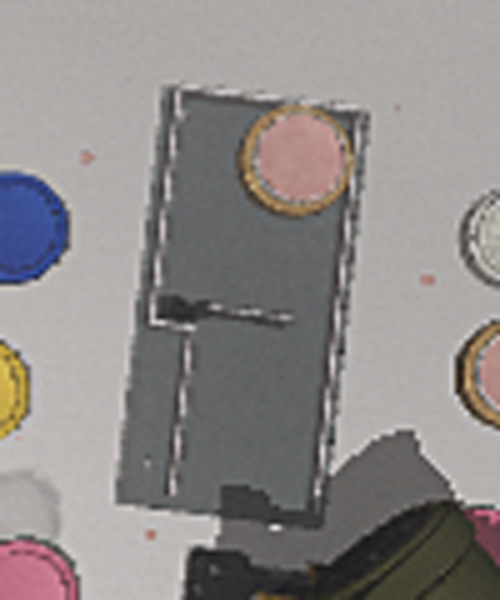

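The flap edge is at (292,320) in the top crop, the same as when shut, and the tin sits flat at the end stop. Next I'll check the tin's position and the bystanders.

```bash
python3 - <<'E'
from h import *
a=cv2.imread("pics/top0.png"); s=snapshot("top"); b=s["color"][:,:,::-1]
for nm,sn,g in(("top",s,(369.5,151)),("side",snapshot("side"),(353,238))):
    hsv=cv2.cvtColor(sn["color"],cv2.COLOR_RGB2HSV)
    m=((hsv[...,0]<15)|(hsv[...,0]>170))&(hsv[...,1]>40)&(hsv[...,2]>90)
    n,l,st,c=cv2.connectedComponentsWithStats(m.astype(np.uint8))
    i=1+np.argmin(np.linalg.norm(c[1:]-np.array(g),axis=1)); print(nm,c[i],st[i],lane(onz(sn,c[i],36)))
d=cv2.absdiff(a,np.ascontiguousarray(b)).max(2)
print("flap zone diff",d[178:186,345:370].max())
n,l,st,c=cv2.connectedComponentsWithStats((d>50).astype(np.uint8))
print([(st[i].tolist()) for i in range(1,n) if st[i,4]>8])
E
```

```text
top [369.75536481 150.94420601] [362 143  17  18 233] [101.45156789  -9.02449778]
side [352.97890295 237.58649789] [343 231  21  15 237] [101.58757118  -9.11431114]
flap zone diff 13
[[359, 140, 22, 23, 332], [347, 199, 23, 22, 318], [321, 206, 114, 57, 3349], [258, 242, 44, 18, 421], [0, 297, 30, 45, 887], [189, 300, 33, 84, 1348], [259, 301, 33, 83, 1195], [212, 321, 7, 6, 17]]
```

```bash
python3 -c "
from plant import *
print(close_job())"
```

```text
the job is handed in; nothing more can be done
None
```

I pushed the tin with shut fingertips through the flap until it met the end stop. Then I backed off 5 mm, lifted the fingers straight up and out, and handed the job in at about 13 s.

- **Tin:** the stop showed as about 13 N along the lane. Afterwards both cameras put the tin at lane x 101.5 (expected 102), flat, against the right wall.
- **Flap:** it is shut. Its edge is at the same pixel as before the push, and the picture there shows no meaningful change.
- **Bystanders:** comparing top views from before and after, I found changes only at the tin and where the arm and its shadow are. The arm covered a small area near the lane entrance in the last top view, so I did not compare that area. The forces I read between moves never rose above the 13 N at the end stop (about 15 N in all).
- **Disagreement:** the tin's centre reads 1 mm further right (y -9) than the walls allow (-8), which is within the 2 mm calibration error. No check failed.

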